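# Level a bonsai display shelf on a screw-jack stand

### The arm

A 7-joint arm with a two-finger parallel gripper is mounted at the origin on the work surface. World frame = base frame: x ahead of the robot, y to its left, z up, the work surface at z = 0. Lengths are in m, angles in rad, forces in N, time in s.
With the tool pointing down it reaches from about 0.425 to 0.875 m from the base axis. Payload 4.7 kg.
Tool frame: the origin (TCP) lies midway between the tips of the shut fingers; the grasp point (between the pads) lies 19 mm behind it; z points along the fingers, y is the direction in which the jaws open and shut (so a half turn about z gives the same grasp; the last joint's range is limited). The gripper opens to 87 mm and grips with 3 to 60 N. Pads are 19 mm wide; open, the fingers measure 117 mm over their backs; the gripper's body (75 mm by 190 mm) begins 51 mm behind the grasp point.
Start: joints at [1.289, 0.321, -0.07, 1.45, 0.023, 1.371, -0.057], TCP at [0.189, -0.622, 0.223] pointing down, gripper open.
Joint ranges: [-2.86, 2.86], [-0.3, 2.09], [-1.38, 1.24], [0.06, 2.45], [-1.56, 4.7], [0.09, 2.05], [-2.69, 2.69]. Speed limits (rad/s): [2.57, 2.57, 3.14, 3.14, 3.14, 3.14, 3.14].

### API

Orientations are given as a rotation vector (axis times angle).
In Python, from bench import monitor, eyes, order gives the robot as it stands. The module is installed in compiled form; this text tells all that it offers.
- The arm moves only by the shell command python3 -m pendant 'ROWS' [FORCE]. ROWS is JSON, a list of rows, each a list of 3 entries, a list of its own where there are three numbers: the turn, a rotation vector about the tool's x, y, z in degrees, then the shift along the tool's x, y, z in m, then the gripper command: -1 is fully open, 1 is shut, values between are in proportion. In form: [[[rx, ry, rz], [tx, ty, tz], hand], ...]. A call has 1 to 8 rows; each row shifts and turns the commanded pose from where the row before left it, along the tool's axes as they then stand; what a row does not reach is not made up. A row lasts 1/8 s, in which the tool goes at most 62.5 mm and 10.7 degrees, less where a joint would pass 70% of its speed; a pose out of reach is approached as far as the arm can. A call is refused whole if a number of a shift passes 0.0625 or a number of a turn 10.7, either way. A call with a gripper value outside its range is refused whole. The fingers move at their own pace and stop on an object; FORCE is the grip in N (left out, the last holds). Time passes only in rows, so rows that do not move let the fingers close. It gives the time, the measured TCP pose, the force and the opening at its end, in the units of the state.
- monitor.get_state(): the state, without advancing time (a new reading comes with each control period).
- eyes.get_image(name): name is "side" or "top" or "wrist"; returns a dict with "color" (420x560x3 uint8, red, green, blue), "range_z" (420x560 float32, m along the optical axis (not along the pixel's ray), 0 where there is no reading), "fx", "fy", "cx", "cy" (pixels), "world_to_cam" (4x4, takes a point from world to camera coordinates). Camera axes: x right, y up, looking along -z (the intrinsics and any distortion apply to the point x, -y, -z); pixel columns grow to the right and rows downward; lengths in m; the calibration is good to about 2 mm. A picture is of the moment at which its call begins.
- order.close_job(): hands the job in, once; it reports no verdict.
The state is a dict: "time": time; "joint_positions": joint angles; "qd": joint speeds; "joint_torque": joint torques, N m; "position": TCP position; "tool_rot": TCP orientation; "ft_force": force on the tool from outside, world axes, zero at the start; "torque": the same for the moment, N m; "grip_width": opening from 0.0 (shut) to 1.0 (fully open).
Only numpy, scipy, OpenCV 4.12 (cv2) and the standard library are available. Lean on these libraries where they do the work, as an engineer would, in place of code of your own. Each camera call takes 0.05 s, during which the arm holds its last target.

### The job

Spin the brass knurled collar of the screw-jack stand round its threaded rod until the jack's rubber cap is level with the cap of the plain green stand, and let go of it. Only then pick up the wooden board and lay it flat across both caps, with its width centred over them and each end overhanging. The green stand's height is already right, so leave it as it is, and do not shift the pots.

Things in the scene. Friction and masses are not known exactly. Their poses are not given: they have to be found in the camera images.
- jack_top (a point): centre of the top face of the jack's round black rubber cap (44 mm across, level). The cap rides on the collar without turning: its top is always 58 mm above the collar's middle, at 163 mm above the bench at the lowest and 211 mm at the highest. Below the cap are a 28 mm thick tube (38 mm long), the collar, then the threaded rod (20 mm) and a round foot 110 mm across and 12 mm high, fixed to the bench. Starts 14 to 42 mm lower than rest_top
- collar_mid (a point): centre of the brass knurled collar (63 mm across, 26 mm high) on the axis of the threaded rod, half-way up the collar. Four round steel spokes, 10 mm thick and 90 degrees apart, stick out level from it at this height to 70 mm from the axis, along this point's own +x, +y, -x and -y axes (its z is up), so they can be pushed round with a closed gripper pointing down. It turns with the collar
- collar (a joint): turn of the collar in rad, 0 to 12.6 (two turns). It grows when turned counter-clockwise seen from above, and the collar, spokes and cap then rise 24 mm per turn; clockwise lowers them. Stiff enough to stay where it is left (about 4 N at the middle of a spoke turns it) and it does not sink under the board
- rest_top (a point): centre of the top face of the plain green stand's black rubber cap (44 mm across, level), 187 to 205 mm above the bench; this cap is clamped. Its foot is 110 mm across, fixed to the bench. The two stands' axes are 230 to 315 mm apart; either may be the left one
- board_center (a point): centre of the loose dark wooden display board, 400 mm long (own x), 62 mm wide (own y), 18 mm thick (own z, up); 0.22 to 0.35 kg. It starts flat on the bench in front of the stands, so this point starts 9 mm up
- board: the same board; origin at the centre of its underside
- head: the jack's tube and cap, which go up and down with the collar; origin at the collar's middle, cap top 58 mm above it
- rest: the plain stand's clamped cap and its stem; origin at the centre of the cap's top
- blue_pot: bystander: round blue pot, 117 mm across, 75 mm high; origin under its centre
- brown_pot: bystander: oblong brown pot, 144 x 104 mm, 60 mm high; origin under its centre
- green_pot: bystander: square dark green pot, 94 mm wide, 85 mm high, beyond the stands; origin under its centre
Not all that is in view belongs to the job. What is shaped like the part that bears jack_top but blue, pink or purple is not meant.

How it is judged:
On the way:
1. the jack's cap is level with the plain stand's cap (within 3.5 mm), the fingers are off the jack, and the board still lies on the bench (z of jack_top in the frame of rest_top between -0.0035 and 0.0035 m and contact force between the fingers and head below 0.2 N and height (world z) of board_center below 0.03 m), for 0.2 s.
At the end, for the whole second after the job is handed in: The two caps are level within 3.5 mm; the board lies still and flat (tilt under 0.03 rad) on both caps, with each cap's centre within 20 mm of the board's long centre line and at least 20 mm in from the board's end; the collar is at rest (z of jack_top in the frame of rest_top between -0.0035 and 0.0035 m and angle between board_center's own z axis and vertical below 0.03 rad and contact force between board and head above 0.2 N and contact force between board and rest above 0.2 N and y of jack_top in the frame of board_center between -0.02 and 0.02 m and x of jack_top in the frame of board_center between -0.18 and 0.18 m and y of rest_top in the frame of board_center between -0.02 and 0.02 m and x of rest_top in the frame of board_center between -0.18 and 0.18 m and linear speed of board below 0.01 m/s and angular speed of board below 0.05 rad/s and velocity of joint collar between -0.05 and 0.05 rad/s); the robot touches nothing.
It fails at once if the plain stand's cap is moved more than 4 mm (distance of rest_top from where it was at the start of the episode above 0.004 m).
It fails at once if blue pot is shifted more than 25 mm (distance of blue_pot from where it was at the start of the episode above 0.025 m).
It fails at once if brown pot is shifted more than 25 mm (distance of brown_pot from where it was at the start of the episode above 0.025 m).
It fails at once if green pot is shifted more than 25 mm (distance of green_pot from where it was at the start of the episode above 0.025 m).
It also fails if it takes over 72 s, if anything falls off the work surface, if the arm or the gripper's body presses on something with over 40 N, if the wrist force passes 120 N, or if a joint passes its speed limit or range.

## Working session

There is one attempt and no reset: what is moved stays moved. The work goes in short steps, Python scripts to look and compute and a shell command to move; the robot and the scene stay as the last step left them, time stands still between calls to the robot, and variables do not carry over. Pictures are saved under pics/ and viewed, and the job is handed in when it is done.

```bash
mkdir -p pics; ls; python3 - <<'E'
from bench import monitor, eyes
import cv2
print(monitor.get_state())
for n in ("side","top","wrist"):
    d=eyes.get_image(n)
    cv2.imwrite(f"pics/a_{n}.png",d["color"][:,:,::-1])
    print(n,d["fx"],d["fy"],d["cx"],d["cy"],d["world_to_cam"].round(3).tolist(), [k for k in d])
E
```

```text
pics
{'time': 0.0, 'joint_positions': array([ 1.28908277,  0.32185468, -0.07008096,  1.4516829 ,  0.02260867,
        1.37078962, -0.05688242]), 'qd': array([ 0.00154655,  0.00036774,  0.00113055,  0.00022783, -0.00022274,
        0.00021509, -0.00117616]), 'joint_torque': array([ 1.29491771e-03, -4.91288567e+01, -4.03579753e-01, -3.12533927e+01,
       -6.40462409e-02,  4.38146282e-02,  1.72934147e-04]), 'position': array([ 0.18927141, -0.62125129,  0.22143694]), 'tool_rot': array([-3.10539444e+00, -4.62761569e-01,  6.17136172e-04]), 'ft_force': array([ 0.74115588, -0.33350091, -0.24568113]), 'torque': array([ 0.02187584,  0.00139047, -0.04882679]), 'grip_width': 0.9989930911714928}
side 478.53917462756954 478.53917462756954 287.5789887075273 203.59899886707942 [[-0.855, -0.519, 0.014, 0.459], [0.254, -0.394, 0.883, -0.249], [-0.453, 0.758, 0.469, -1.19], [0.0, 0.0, 0.0, 1.0]] ['color', 'range_z', 'fx', 'fy', 'cx', 'cy', 'world_to_cam']
top 445.41735196392756 445.41735196392756 280.14073792672144 215.62674265974624 [[0.019, -1.0, -0.004, -0.001], [0.999, 0.019, 0.046, -0.543], [-0.046, -0.005, 0.999, -1.431], [0.0, 0.0, 0.0, 1.0]] ['color', 'range_z', 'fx', 'fy', 'cx', 'cy', 'world_to_cam']
wrist 367.5995646982968 367.5995646982968 278.8835829262695 209.48988157986778 [[0.291, -0.957, -0.001, -0.65], [0.913, 0.278, -0.298, 0.035], [0.286, 0.086, 0.954, -0.392], [0.0, 0.0, 0.0, 1.0]] ['color', 'range_z', 'fx', 'fy', 'cx', 'cy', 'world_to_cam']
```

View pics/a_side.png

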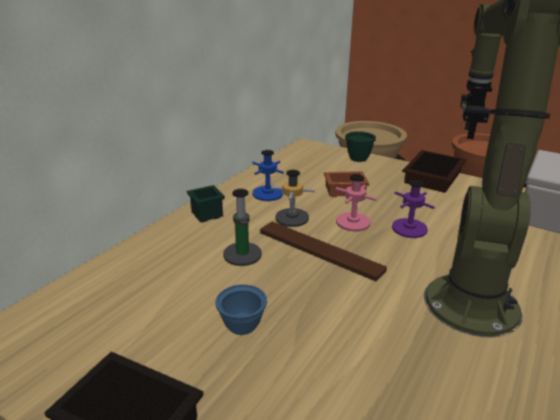

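View pics/a_top.png

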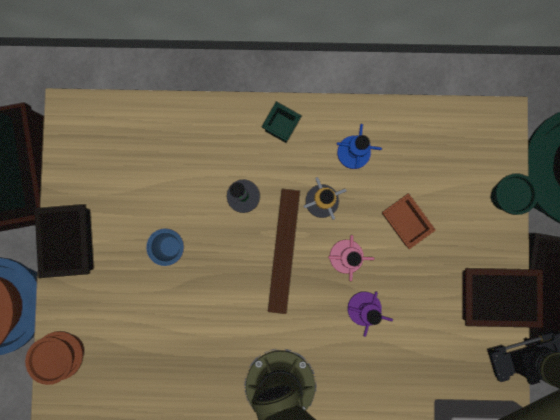

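View pics/a_wrist.png

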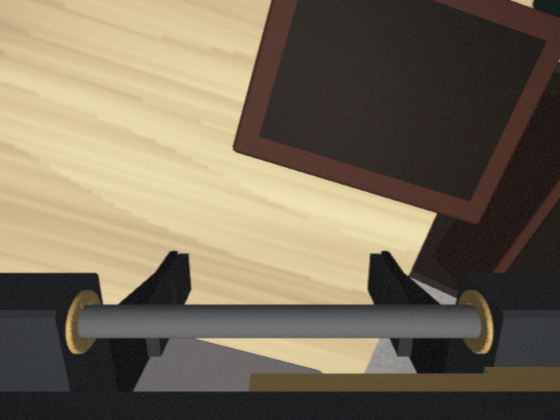

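Candidates: brass/grey jack, top (325,197) / side (292,195), is the one wanted. The blue (355,150)/(267,175), pink (347,257)/(355,200) and purple (368,310)/(412,208) jacks are decoys. The plain green stand is at (241,193)/(240,225). I'll check this in a close crop and measure.

```bash
cat > h.py <<'E'
import numpy as np, cv2
from bench import monitor, eyes
def cloud(d):
    z=d["range_z"].astype(float); v,u=np.mgrid[0:420,0:560]
    x=(u-d["cx"])/d["fx"]*z; y=(v-d["cy"])/d["fy"]*z
    c=np.stack([x,-y,-z,np.ones_like(z)],-1)
    return (c@np.linalg.inv(d["world_to_cam"]).T)[...,:3]
def proj(d,p):
    c=d["world_to_cam"]@np.append(p,1); return np.array([d["cx"]+d["fx"]*c[0]/-c[2], d["cy"]-d["fy"]*c[1]/-c[2]])
def ray(d,u,v,z):
    T=np.linalg.inv(d["world_to_cam"]); r=T[:3,:3]@np.array([(u-d["cx"])/d["fx"],-(v-d["cy"])/d["fy"],-1]); o=T[:3,3]
    return o+r*(z-o[2])/r[2]
E
python3 - <<'E'
from h import *
t=eyes.get_image("top"); s=eyes.get_image("side")
P=cloud(t); S=cloud(s)
for n,(u,v) in dict(cap=(326,190),cap2=(236,190),brass=(325,199),green_foot=(247,200),pot=(281,123),blue=(165,246),brown=(409,221)).items():
    print(n,P[v-1:v+2,u-1:u+2].reshape(-1,3).round(3)[[0,4,8]].tolist())
hsv=cv2.cvtColor(t["color"],cv2.COLOR_RGB2HSV)
# board
m=(P[...,2]>0.008)&(P[...,2]<0.03)
m[:170]=0;m[325:]=0;m[:,:262]=0;m[:,303:]=0
m2=m&(t["color"].sum(-1)<200)
for mm in (m,m2):
    ys,xs=np.nonzero(mm); r=cv2.minAreaRect(np.stack([xs,ys],1).astype(np.float32)); b=cv2.boxPoints(r)
    print(r,[ray(t,*q,0.018).round(4).tolist() for q in b], ray(t,*r[0],0.018))
a=cv2.resize(t["color"][90:340,140:440],None,fx=2.6,fy=2.4,interpolation=2)
cv2.imwrite("pics/b_top.png",a[:,:,::-1])
a=cv2.resize(s["color"][130:290,180:430],None,fx=3,fy=3,interpolation=2)
cv2.imwrite("pics/b_side.png",a[:,:,::-1])
# heights of tall parts in top
for nm,(u0,u1,v0,v1) in dict(jack=(300,352,175,222),rest=(222,262,172,215)).items():
    q=P[v0:v1,u0:u1]; h=q[...,2]>0.15
    print(nm,h.sum(),q[h].mean(0).round(4),np.median(q[h],0).round(4),q[h].max(0).round(4),q[h].min(0).round(4))
E
```

```text
cap [[0.616, -0.12, 0.163], [0.613, -0.123, 0.163], [0.609, -0.125, 0.169]]
cap2 [[0.607, 0.138, 0.203], [0.604, 0.135, 0.201], [0.602, 0.132, 0.199]]
brass [[0.589, -0.117, 0.169], [0.586, -0.12, 0.168], [0.584, -0.123, 0.164]]
green_foot [[0.592, 0.119, 0.042], [0.592, 0.119, 0.009], [0.588, 0.115, 0.011]]
pot [[0.849, 0.016, 0.014], [0.846, 0.013, 0.012], [0.843, 0.01, 0.012]]
blue [[0.441, 0.384, 0.01], [0.437, 0.382, 0.006], [0.434, 0.378, 0.007]]
brown [[0.537, -0.404, 0.013], [0.533, -0.406, 0.018], [0.53, -0.411, 0.012]]
((280.6676025390625, 243.59686279296875), (37.23984146118164, 140.703369140625), 0.7742201685905457) [[0.2277, 0.0646, 0.018], [0.6799, 0.068, 0.018], [0.6805, -0.0527, 0.018], [0.2285, -0.0544, 0.018]] [0.45249979 0.00636627 0.018     ]
((283.44512939453125, 250.993896484375), (18.5524959564209, 123.5728759765625), 6.340191841125488) [[0.2355, 0.0446, 0.018], [0.6303, 0.0085, 0.018], [0.6248, -0.0512, 0.018], [0.2302, -0.0144, 0.018]] [ 0.42893157 -0.00301955  0.018     ]
jack 189 [ 0.5887 -0.1186  0.2335] [ 0.5948 -0.1252  0.1654] [0.6164 0.0027 1.4542] [ 0.476  -0.1463  0.1589]
rest 196 [0.6006 0.1264 0.2532] [0.6046 0.1315 0.2023] [0.6273 0.1523 1.4542] [0.476  0.0027 0.1943]
```

```bash
sleep 1; ls pics
```

```text
a_side.png
a_top.png
a_wrist.png
b_side.png
b_top.png
```

View pics/b_side.png

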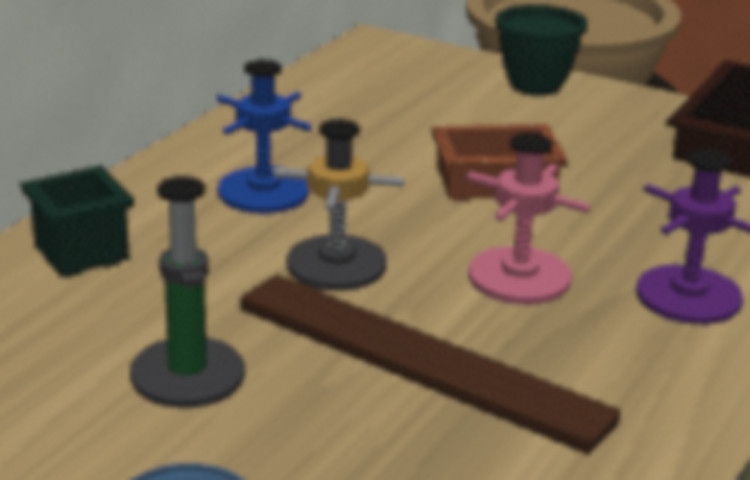

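View pics/b_top.png

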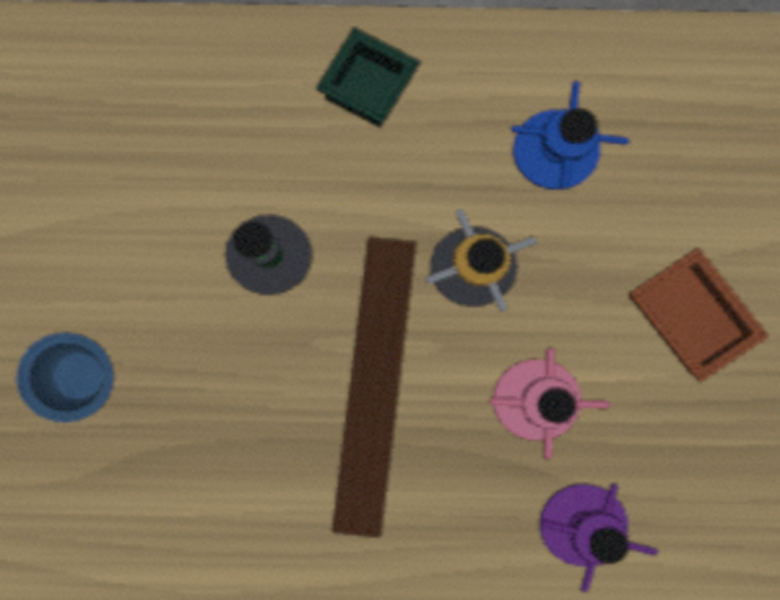

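The side crop shows the brass collar with steel spokes at crop (338,177) and the green stand at (182,280). The top crop has the jack cap at (485,257) and the plain cap at (252,239), and the board starts beside the jack's foot. Next I'll measure the poses and decoy heights.

```bash
python3 - <<'E'
from h import *
t=eyes.get_image("top"); P=cloud(t); c=t["color"].astype(int)
hsv=cv2.cvtColor(t["color"],cv2.COLOR_RGB2HSV)
dark=(c.sum(-1)<130)&(P[...,2]>0.13)&(P[...,2]<0.24)
dark[:100]=0;dark[340:]=0;dark[:,:200]=0;dark[:,440:]=0
n,l,st,ce=cv2.connectedComponentsWithStats(dark.astype(np.uint8))
for i in range(1,n):
    if st[i,4]<40: continue
    m=cv2.erode((l==i).astype(np.uint8),np.ones((3,3)))>0
    z=P[m][:,2]; zz=np.median(z)
    print(ce[i].round(1),st[i].tolist(),"z med",zz.round(4),"mean",z.mean().round(4),"sd",z.std().round(4),m.sum(),"xy",ray(t,*ce[i],zz).round(4))
br=(hsv[...,0]>10)&(hsv[...,0]<28)&(hsv[...,1]>140)
br[:180]=0;br[215:]=0;br[:,:300]=0;br[:,350:]=0
print("brass",br.sum(),np.median(P[br],0))
bd=(c.sum(-1)<170)&(c[...,0]>c[...,2]+8)&(P[...,2]<0.035)
bd[:185]=0;bd[320:]=0;bd[:,:262]=0;bd[:,303:]=0
bd=cv2.morphologyEx(bd.astype(np.uint8),cv2.MORPH_OPEN,np.ones((5,5)))
ct=max(cv2.findContours(bd,cv2.RETR_EXTERNAL,2)[0],key=cv2.contourArea)
r=cv2.minAreaRect(ct);b=cv2.boxPoints(r);print(r);W=[ray(t,*q,0.018) for q in b];print(np.round(W,4).tolist(),np.mean(W,0))
print([np.linalg.norm(W[i]-W[i-1]).round(4) for i in range(4)], "z",np.median(P[bd>0][:,2]))
bench=P[280:320,200:250].reshape(-1,3);print("bench z",bench[:,2].mean(),bench[:,2].std())
# spokes: elevation band points near jack
q=P[170:225,295:358].reshape(-1,3); cc=c[170:225,295:358].reshape(-1,3)
ax=np.array([0.5925,-0.1215])
d=q[:,:2]-ax; rr=np.hypot(*d.T); k=(rr>0.045)&(rr<0.075)&(q[:,2]>0.08)&(q[:,2]<0.14)
print("spokes",np.sort(np.degrees(np.arctan2(d[k][:,1],d[k][:,0]))).round(0).tolist(), np.median(q[k][:,2]))
E
```

```text
[361.6 142.2] [355, 136, 14, 14, 144] z med 0.163 mean 0.1629 sd 0.0025 93 xy [ 0.7552 -0.2249  0.163 ]
[237.  189.4] [230, 182, 15, 16, 178] z med 0.2021 mean 0.2023 sd 0.0024 116 xy [0.6057 0.132  0.2021]
[326.3 196.2] [320, 190, 13, 14, 140] z med 0.1653 mean 0.1654 sd 0.0025 86 xy [ 0.5946 -0.1238  0.1653]
[353.7 258.6] [347, 252, 14, 14, 136] z med 0.1628 mean 0.1627 sd 0.0026 70 xy [ 0.4158 -0.2058  0.1628]
[373.6 316.6] [367, 310, 14, 14, 158] z med 0.1631 mean 0.1628 sd 0.0025 106 xy [ 0.251  -0.2645  0.1631]
brass 151 [ 0.58366637 -0.11222298  0.12018628]
((283.40240478515625, 250.87808227539062), (17.779476165771484, 122.9103012084961), 6.340191841125488)
[[0.2368, 0.0434, 0.018], [0.6295, 0.0075, 0.018], [0.6242, -0.0498, 0.018], [0.2317, -0.0132, 0.018]] [ 0.43053367 -0.00298377  0.018     ]
[np.float64(0.0568), np.float64(0.3944), np.float64(0.0575), np.float64(0.3942)] z 0.01787470016723569
bench z 0.010717549237410915 0.1255180398788056
spokes [-157.0, -156.0, -156.0, -156.0, -156.0, -155.0, -155.0, -154.0, -154.0, -154.0, -153.0, -152.0, -152.0, -152.0, -152.0, -152.0, -152.0, -151.0, -150.0, -150.0, -149.0, -149.0, -148.0, -148.0, -146.0, -146.0, -71.0, -71.0, -70.0, -70.0, -69.0, -69.0, -69.0, -69.0, -68.0, -68.0, -68.0, -68.0, -67.0, -67.0, -66.0, -66.0, -66.0, -66.0, -65.0, -65.0, -65.0, -64.0, -64.0, -64.0, -64.0, -63.0, -63.0, -62.0, -62.0, -61.0, -61.0, 14.0, 14.0, 15.0, 16.0, 16.0, 16.0, 17.0, 17.0, 17.0, 18.0, 18.0, 18.0, 19.0, 19.0, 19.0, 20.0, 20.0, 21.0, 21.0, 22.0, 22.0, 22.0, 22.0, 22.0, 23.0, 24.0, 107.0, 108.0, 108.0, 109.0, 109.0, 110.0, 110.0, 111.0, 112.0, 112.0, 112.0, 113.0, 114.0, 114.0, 114.0, 115.0, 115.0, 115.0, 116.0, 116.0, 117.0, 118.0] 0.11077881798116795
```

```bash
python3 -m pendant '[[[0,0,8.5],[0,0,-0.02],1],[[0,0,8.45],[0,0,-0.02],1],[[0,0,0],[0.038,-0.04,0],1],[[0,0,0],[0.038,-0.04,0],1],[[0,0,0],[0.038,-0.04,0],1],[[0,0,0],[0.038,-0.04,0],1],[[0,0,0],[0.038,-0.04,0],1],[[0,0,0],[0.038,-0.04,0],1]]' 20
```

```text
time: 1.3
position: [0.4185, -0.3804, 0.2627]
tool_rot: [3.141, -0.0, 0.0]
ft_force: [0.8, -0.8, 0.0]
grip_width: 0.17
```

```bash
python3 -m pendant '[[[0,0,0],[0.038,-0.04,0],1],[[0,0,0],[0.038,-0.04,0],1],[[0,0,0],[0.038,-0.04,0],1],[[0,0,0],[0.0,-0.02,0],1],[[0,0,0],[0,0,0],1]]'
python3 - <<'E'
from h import *
d=eyes.get_image("wrist"); P=cloud(d)
cv2.imwrite("pics/c_wrist.png",d["color"][:,:,::-1])
T=np.linalg.inv(d["world_to_cam"]); print(T[:3,3].round(3), T[:3,2].round(3))
print(monitor.get_state()["position"])
print(proj(d,[0.5946,-0.1238,0.1653]))
E
```

```text
time: 1.92
position: [0.5314, -0.2404, 0.2626]
tool_rot: [3.141, 0.004, -0.001]
ft_force: [0.0, -1.1, -0.7]
grip_width: 0.003
[ 0.614 -0.24   0.425] [0.298 0.002 0.954]
[ 0.53069485 -0.24270541  0.26261279]
[109.27406348 124.05552635]
```

View pics/c_wrist.png

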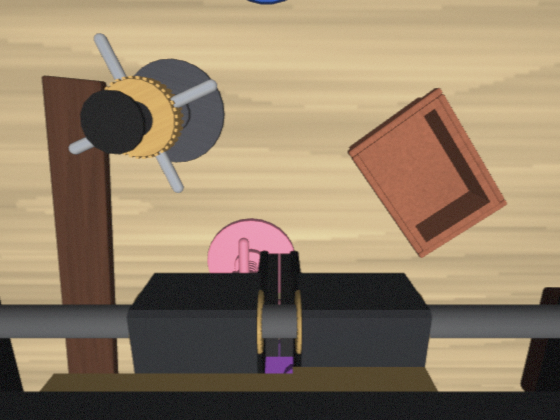

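```bash
cat > cap.py <<'E'
from h import *
def caps(d,P=None,thr=120,lo=0.14,hi=0.24,box=(0,260,0,560)):
    P=cloud(d); c=d["color"].astype(int); out=[]
    m=(c.max(-1)<60)&(P[...,2]>lo)&(P[...,2]<hi)
    k=np.zeros_like(m);k[box[0]:box[1],box[2]:box[3]]=1;m&=k
    m=cv2.morphologyEx(m.astype(np.uint8),cv2.MORPH_OPEN,np.ones((3,3)))
    n,l,st,ce=cv2.connectedComponentsWithStats(m)
    for i in range(1,n):
        if st[i,4]<300: continue
        e=cv2.erode((l==i).astype(np.uint8),np.ones((7,7)))>0
        z=P[e][:,2]; zm=np.median(z)
        top=(l==i)&(P[...,2]>zm-0.012)
        ct=max(cv2.findContours(top.astype(np.uint8),cv2.RETR_EXTERNAL,cv2.CHAIN_APPROX_NONE)[0],key=cv2.contourArea)
        W=np.array([ray(d,*q[0],zm) for q in ct])[:,:2].astype(np.float32)
        (cx,cy),r=cv2.minEnclosingCircle(W); 
        M=cv2.moments(W.reshape(-1,1,2)*1000)
        out.append((ce[i].round(1).tolist(),st[i].tolist(),"z",round(float(zm),4),round(float(z.mean()),4),"sd",round(float(z.std()),4),"mec",round(cx,4),round(cy,4),round(r,4),"mom",round(M["m10"]/M["m00"]/1000,4),round(M["m01"]/M["m00"]/1000,4)))
    return out
def spokes(d,ax,mid,lo=0.040,hi=0.067):
    P=cloud(d); q=P.reshape(-1,3); r=q[:,:2]-np.asarray(ax); rr=np.hypot(*r.T)
    k=(rr>lo)&(rr<hi)&(abs(q[:,2]-mid)<0.012)
    a=np.arctan2(r[k][:,1],r[k][:,0]); return np.degrees(np.angle(np.exp(4j*a).mean()))/4, k.sum(), np.degrees(a), q[k]
E
python3 - <<'E'
from cap import *
d=eyes.get_image("wrist")
for o in caps(d): print(o)
P=cloud(d)
b=P[150:250,300:340].reshape(-1,3);print("bench",b[:,2].mean(),b[:,2].std())
E
```

```text
([108.3, 120.8], [76, 89, 66, 64, 3213], 'z', 0.1657, 0.1657, 'sd', 0.0007, 'mec', 0.5958, -0.1264, 0.0224, 'mom', 0.5959, -0.1263)
bench 0.001689309811446486 0.02509424673318496
```

```bash
python3 - <<'E'
from cap import *
d=eyes.get_image("wrist")
a,n,A,q=spokes(d,(0.5958,-0.1264),0.1077+0.003)
print(a,n,q[:,2].max(),np.median(q[:,2])); print(np.histogram(A,bins=36,range=(-180,180)))
E
```

```text
23.30638521886906 1526 0.11481636743425605 0.1117132623996401
(array([  0,  69, 300,   0,   0,   0,   0,   0,   0,   0,  78, 349,   3,
         0,   0,   0,   0,   0,   0,  76, 410,   7,   0,   0,   0,   0,
         0,   0,  35, 199,   0,   0,   0,   0,   0,   0]), array([-180., -170., -160., -150., -140., -130., -120., -110., -100.,
        -90.,  -80.,  -70.,  -60.,  -50.,  -40.,  -30.,  -20.,  -10.,
          0.,   10.,   20.,   30.,   40.,   50.,   60.,   70.,   80.,
         90.,  100.,  110.,  120.,  130.,  140.,  150.,  160.,  170.,
        180.]))
```

```bash
python3 -m pendant '[[[0,0,0],[0.0215,-0.0325,0],1],[[0,0,0],[0.0215,-0.0325,0],1],[[0,0,0],[0,0,0.04],1],[[0,0,0],[0,0,0.04],1],[[0,0,0],[0,0,0.03],1],[[0,0,0],[0,0,0],1]]'
python3 - <<'E'
from h import *
s=monitor.get_state();print(s["position"],s["ft_force"],s["joint_positions"].round(2),s["grip_width"])
d=eyes.get_image("wrist");cv2.imwrite("pics/d_wrist.png",d["color"][:,:,::-1])
E
```

```text
time: 2.82
position: [0.5718, -0.1787, 0.1499]
tool_rot: [-3.141, 0.005, 0.009]
ft_force: [0.1, 0.5, -0.8]
grip_width: 0.009
[ 0.57184681 -0.17873494  0.14994469] [ 0.06529901  0.51579669 -0.77553178] [ 0.61  0.29 -0.41  1.66  0.12  1.22 -1.41] 0.008546483305608041
```

View pics/d_wrist.png

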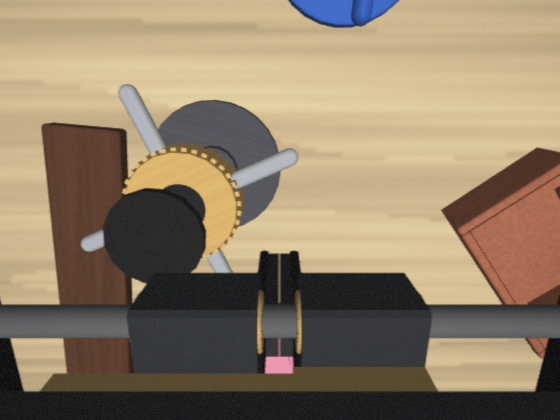

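```bash
python3 -m pendant '[[[0,0,0],[0.002,-0.0015,0.023],1],[[0,0,0],[0,0,0.023],1],[[0,0,0],[0,0,0],1],[[0,0,0],[0,0,0],1]]'
```

```text
time: 3.38
position: [0.5777, -0.1762, 0.1087]
tool_rot: [3.14, -0.001, 0.005]
ft_force: [0.8, 0.2, -0.7]
grip_width: 0.006
```

```bash
python3 - <<'E'
from h import *
for i in range(4):
    s=monitor.get_state();print(s["time"],s["position"].round(4),s["ft_force"].round(2),s["qd"].round(3)); eyes.get_image("wrist")
E
```

```text
3.375 [ 0.5777 -0.1762  0.1087] [ 0.76  0.16 -0.67] [-0.001 -0.003 -0.003 -0.001  0.001 -0.006 -0.001]
3.425 [ 0.5777 -0.176   0.1087] [ 0.59 -0.68  0.23] [-0.003 -0.002  0.001  0.004  0.002 -0.004 -0.002]
3.475 [ 0.5776 -0.1759  0.1085] [ 0.04 -0.79 -0.14] [-0.001  0.002 -0.001  0.008  0.001 -0.004 -0.002]
3.525 [ 0.5774 -0.1757  0.1082] [ 0.58 -0.47  0.01] [-0.001  0.004  0.001  0.008  0.002 -0.003 -0.001]
```

```bash
python3 -m pendant '[[[0,0,0],[-0.002,0.002,0.0033],1],[[0,0,0],[0.0141,0.0038,0],1],[[0,0,0],[0.0146,0,0],1],[[0,0,0],[0.0141,-0.0038,-0.001],1],[[0,0,0],[0.0126,-0.0073,-0.001],1],[[0,0,0],[0.0103,-0.0103,-0.001],1],[[0,0,0],[0.0073,-0.0126,-0.001],1],[[0,0,0],[0.0038,-0.0141,-0.001],1]]'
python3 - <<'E'
from cap import *
s=monitor.get_state();print(s["position"],s["ft_force"])
d=eyes.get_image("wrist");cv2.imwrite("pics/e_wrist.png",d["color"][:,:,::-1])
d=eyes.get_image("top");cv2.imwrite("pics/e_top.png",cv2.resize(d["color"][120:280,220:430],None,fx=3,fy=3)[:,:,::-1])
E
```

```text
time: 4.58
position: [0.6509, -0.1352, 0.1072]
tool_rot: [3.139, -0.003, -0.005]
ft_force: [-3.1, -4.6, -1.3]
grip_width: 0.006
[ 0.65085922 -0.13524958  0.10722567] [-3.0595655  -4.63437813 -1.25288229]
```

View pics/e_wrist.png

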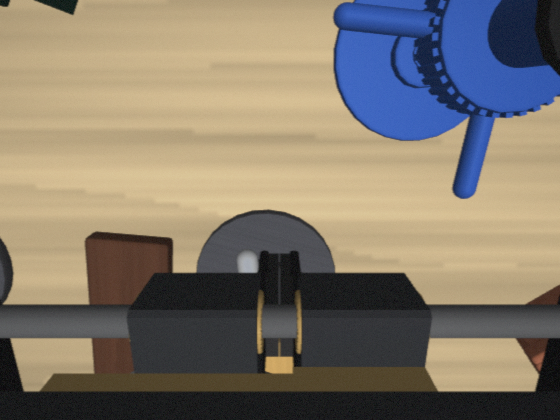

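View pics/e_top.png

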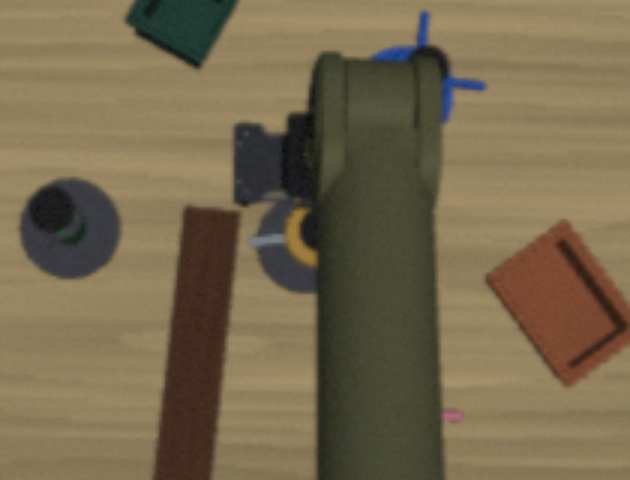

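```bash
python3 -m pendant '[[[0,0,0],[0,-0.0146,-0.001],1],[[0,0,0],[-0.0038,-0.0141,-0.001],1],[[0,0,0],[-0.0073,-0.0126,-0.001],1],[[0,0,0],[-0.0103,-0.0103,-0.001],1],[[0,0,0],[-0.0126,-0.0073,-0.001],1],[[0,0,0],[-0.0141,-0.0038,-0.001],1],[[0,0,0],[-0.0146,0,-0.001],1],[[0,0,0],[-0.0141,0.0038,-0.001],1]]'
python3 - <<'E'
from cap import *
s=monitor.get_state();print(s["position"],s["ft_force"])
d=eyes.get_image("wrist");cv2.imwrite("pics/f_wrist.png",d["color"][:,:,::-1])
E
```

```text
time: 5.68
position: [0.5789, -0.0733, 0.1183]
tool_rot: [-3.141, -0.001, -0.017]
ft_force: [5.5, -0.6, -0.4]
grip_width: 0.004
[ 0.57891728 -0.07326209  0.11833419] [ 5.49672291 -0.56447854 -0.40923252]
```

View pics/f_wrist.png

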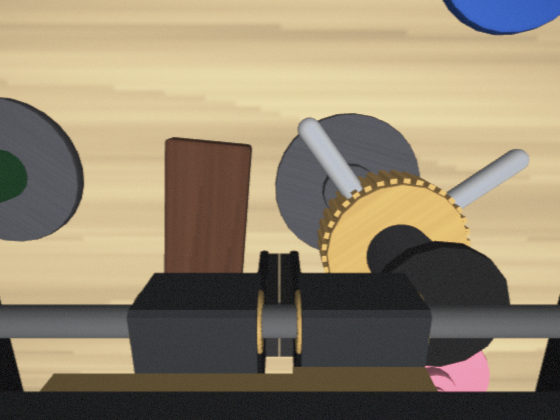

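```bash
python3 -m pendant '[[[0,0,0],[-0.0126,0.0073,-0.001],1],[[0,0,0],[-0.0103,0.0103,-0.001],1],[[0,0,0],[-0.0073,0.0126,-0.001],1],[[0,0,0],[-0.0038,0.0141,-0.001],1],[[0,0,0],[0,0.0146,-0.001],1],[[0,0,0],[0.0038,0.0141,-0.001],1],[[0,0,0],[0.0073,0.0126,-0.001],1],[[0,0,0],[0.0103,0.0103,-0.001],1]]'
python3 - <<'E'
from cap import *
s=monitor.get_state();print(s["position"],s["ft_force"])
d=eyes.get_image("wrist");cv2.imwrite("pics/g_wrist.png",d["color"][:,:,::-1])
for o in caps(d): print(o)
E
```

```text
time: 6.72
position: [0.5616, -0.166, 0.1237]
tool_rot: [-3.136, -0.004, 0.005]
ft_force: [-3.4, 6.1, 0.6]
grip_width: 0.003
[ 0.56161118 -0.16603218  0.12373113] [-3.44936415  6.12946152  0.59190779]
([144.9, 228.1], [68, 187, 146, 73, 8632], 'z', 0.1867, 0.184, 'sd', 0.0088, 'mec', 0.5997, -0.1258, 0.0216, 'mom', 0.6067, -0.1264)
```

View pics/g_wrist.png

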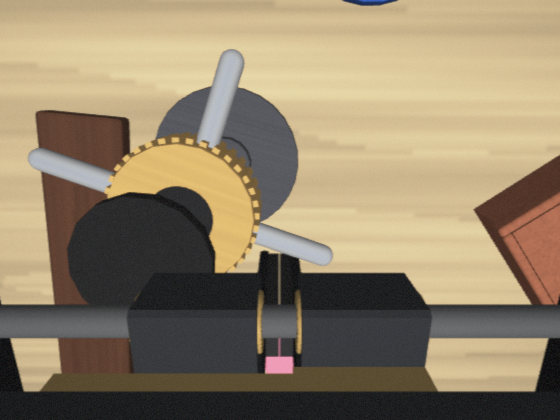

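```bash
python3 -m pendant '[[[0,0,0],[0.0126,0.0073,-0.001],1],[[0,0,0],[0.0141,0.0038,-0.001],1],[[0,0,0],[0.0146,0,-0.001],1],[[0,0,0],[0.0141,-0.0038,-0.001],1],[[0,0,0],[0.0126,-0.0073,-0.001],1],[[0,0,0],[0.0103,-0.0103,-0.001],1],[[0,0,0],[0.0073,-0.0126,-0.001],1],[[0,0,0],[0.0038,-0.0141,-0.001],1]]' &&
python3 -m pendant '[[[0,0,0],[0,-0.0146,-0.001],1],[[0,0,0],[-0.0038,-0.0141,-0.001],1],[[0,0,0],[-0.0073,-0.0126,-0.001],1],[[0,0,0],[-0.0103,-0.0103,-0.001],1],[[0,0,0],[-0.0126,-0.0073,-0.001],1],[[0,0,0],[0,0,0],1]]'
python3 - <<'E'
from cap import *
s=monitor.get_state();print(s["position"],s["ft_force"])
d=eyes.get_image("wrist");cv2.imwrite("pics/i_wrist.png",d["color"][:,:,::-1])
for o in caps(d): print(o)
E
```

```text
time: 7.78
position: [0.6502, -0.1354, 0.1314]
tool_rot: [3.138, -0.003, -0.005]
ft_force: [-3.0, -5.7, -1.2]
grip_width: 0.005
time: 8.52
position: [0.6182, -0.0738, 0.1381]
tool_rot: [3.141, 0.0, 0.004]
ft_force: [0.6, -1.0, 0.7]
grip_width: 0.006
[ 0.61817134 -0.0738141   0.13809541] [ 0.57140498 -1.03321539  0.73321209]
```

View pics/i_wrist.png

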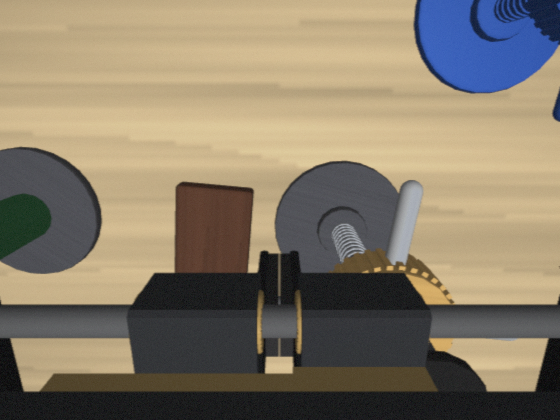

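```bash
python3 -m pendant '[[[0,0,0],[0.0075,0.003,0],1],[[0,0,0],[0,0,-0.05],1],[[0,0,0],[0,0,-0.05],1],[[0,0,0],[-0.03,-0.02,-0.05],1],[[0,0,0],[-0.035,-0.03,0],1],[[0,0,0],[-0.035,-0.03,0],1],[[0,0,0],[0,0,0],1],[[0,0,0],[0,0,0],1]]'
python3 - <<'E'
from cap import *
s=monitor.get_state();print(s["position"],s["ft_force"])
d=eyes.get_image("wrist");cv2.imwrite("pics/j_wrist.png",d["color"][:,:,::-1])
for o in caps(d): print(o)
E
```

```text
time: 9.57
position: [0.5254, 0.0025, 0.2873]
tool_rot: [3.141, -0.0, 0.0]
ft_force: [0.8, 0.3, -0.3]
grip_width: 0.002
[0.52537736 0.00246619 0.28727223] [ 0.76107877  0.27556443 -0.30792355]
([79.3, 96.2], [45, 62, 70, 69, 3706], 'z', 0.2024, 0.2024, 'sd', 0.0007, 'mec', 0.6068, 0.1302, 0.0223, 'mom', 0.6068, 0.1302)
([467.3, 113.3], [427, 81, 77, 66, 3737], 'z', 0.1998, 0.1986, 'sd', 0.0056, 'mec', 0.5952, -0.1236, 0.0225, 'mom', 0.5957, -0.1237)
```

View pics/j_wrist.png

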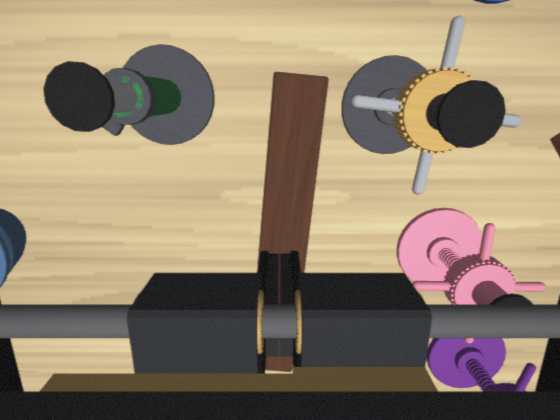

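```bash
python3 - <<'E'
from cap import *
d=eyes.get_image("wrist")
a,n,A,q=spokes(d,(0.5955,-0.1237),0.1998-0.058+0.003)
print(a,n,np.median(q[:,2])); 
P=cloud(d)
for ctr in ((467,113),(79,96)):
    u,v=ctr; w=P[v-18:v+19,u-18:u+19,2].ravel(); w=w[abs(w-np.median(w))<0.004]; print(np.median(w),w.mean(),w.std(),len(w))
for box in ((30,70,180,250),(180,230,60,240),(180,240,320,400)):
    b=P[box[0]:box[1],box[2]:box[3],2].ravel();print("bench",np.median(b))
t=eyes.get_image("top")
for o in [1]:
  Pt=cloud(t)
  for u,v in ((237,189),(326,196)):
    m=Pt[v-8:v+9,u-8:u+9,2]; print(np.sort(m[(m>0.15)&(m<0.23)])[::10].round(4))
cv2.imwrite("pics/j_top.png",cv2.resize(t["color"][120:280,200:430],None,fx=3,fy=3)[:,:,::-1])
E
```

```text
-6.887328340170232 1576 0.1458343861298816
0.19980265558346955 0.19981557965432462 0.000710145529950841 1355
0.20235182198989624 0.20234382495811395 0.0006956778632641643 1363
bench 0.00020592554091111714
bench 4.5480865593805486e-05
bench 0.00022466936383133684
[0.1959 0.1978 0.1984 0.1992 0.1997 0.2    0.2003 0.2007 0.2011 0.2014
 0.2018 0.2022 0.2027 0.203  0.2034 0.2036 0.2046 0.2053 0.2064]
[0.1501 0.1522 0.153  0.1539 0.1546 0.156  0.1565 0.1578 0.1609 0.1951
 0.1963 0.1969 0.1975 0.1981 0.1985 0.1987 0.199  0.1992 0.1997 0.2001
 0.2004 0.2008 0.2013 0.2017 0.2024 0.2029 0.2055]
```

View pics/j_top.png

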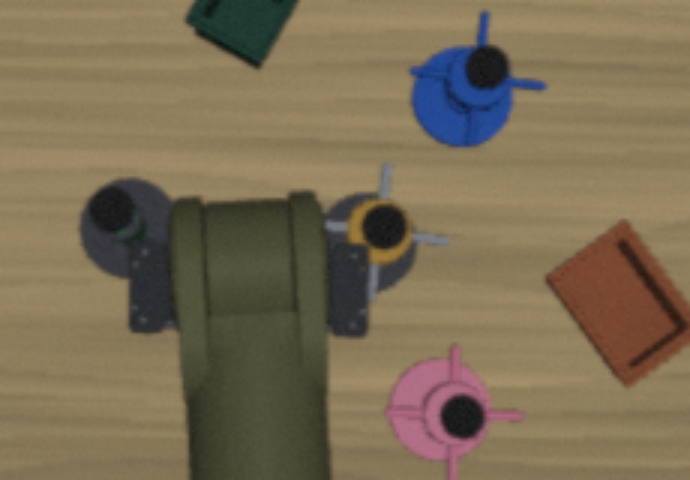

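```bash
python3 -m pendant '[[[0,0,0],[0.037,0.029,0],1],[[0,0,0],[0.037,0.029,0],1],[[0,0,0],[0.037,0.029,0.03],1],[[0,0,0],[0,0,0.04],1],[[0,0,0],[0,0,0.04],1],[[0,0,0],[0,0,0.04],1],[[0,0,0],[0,0,0],1],[[0,0,0],[0,0,0],1]]'
python3 -m pendant '[[[0,0,0],[-0.0116,-0.0089,0],1],[[0,0,0],[-0.0135,-0.0056,0],1],[[0,0,0],[-0.0145,-0.0019,-0.001],1],[[0,0,0],[-0.015,0.002,-0.001],1],[[0,0,0],[0,0,0],1],[[0,0,0],[0,0,0],1]]'
```

```text
time: 10.72
position: [0.6369, -0.0845, 0.1385]
tool_rot: [-3.142, 0.001, -0.003]
ft_force: [-0.2, -0.1, 0.1]
grip_width: 0.003
time: 11.48
position: [0.5812, -0.069, 0.14]
tool_rot: [-3.142, -0.001, -0.001]
ft_force: [2.0, 0.8, 3.0]
grip_width: 0.002
```

```bash
python3 -m pendant '[[[0,0,0],[0.0077,-0.002,0],1],[[0,0,0],[0,0,-0.05],1],[[0,0,0],[0,0,-0.05],1],[[0,0,0],[-0.02,-0.02,-0.05],-1],[[0,0,0],[-0.024,-0.025,0],-1],[[0,0,0],[-0.02,-0.025,0],-1],[[0,0,0],[0,0,0],-1],[[0,0,0],[0,0,0],-1]]'
python3 - <<'E'
from cap import *
s=monitor.get_state();print(s["position"],s["ft_force"],s["joint_positions"].round(2))
d=eyes.get_image("wrist");cv2.imwrite("pics/k_wrist.png",d["color"][:,:,::-1])
for o in caps(d): print(o)
a,n,A,q=spokes(d,(0.5955,-0.1237),0.2024-0.058+0.003);print(a,n)
c=d["color"].astype(int); P=cloud(d)
m=((P[...,2]>0.010)&(P[...,2]<0.026)&(c[...,0]<130)).astype(np.uint8); m[:,:200]=0;m[:,400:]=0;m[240:]=0
m=cv2.morphologyEx(m,cv2.MORPH_OPEN,np.ones((5,5)))
ct=max(cv2.findContours(m,0,1)[0],key=cv2.contourArea)
W=np.array([ray(d,*p[0],0.018)[:2] for p in ct]);r=cv2.minAreaRect(W.astype(np.float32));print(r,cv2.boxPoints(r))
E
```

```text
time: 12.48
position: [0.5251, 0.0016, 0.2888]
tool_rot: [3.141, -0.001, -0.002]
ft_force: [0.1, 0.1, -0.0]
grip_width: 0.488
[0.52509205 0.00157053 0.28875777] [ 0.1444333   0.08224124 -0.04844986] [ 0.44  0.05 -0.51  1.64  0.03  1.46 -1.65]
([78.7, 95.6], [44, 62, 70, 68, 3676], 'z', 0.2023, 0.2023, 'sd', 0.0007, 'mec', 0.6068, 0.1303, 0.0222, 'mom', 0.6068, 0.1303)
([466.9, 112.6], [427, 80, 77, 67, 3768], 'z', 0.2024, 0.2016, 'sd', 0.0048, 'mec', 0.5956, -0.1235, 0.0224, 'mom', 0.5957, -0.1237)
32.72175142687838 1758
((0.5303796529769897, -0.013081420212984085), (0.06082577258348465, 0.20060701668262482), 84.64978790283203) [[ 0.42767736 -0.03400919]
 [ 0.62741035 -0.05271443]
 [ 0.6330819   0.00784635]
 [ 0.43334895  0.02655159]]
```

View pics/k_wrist.png

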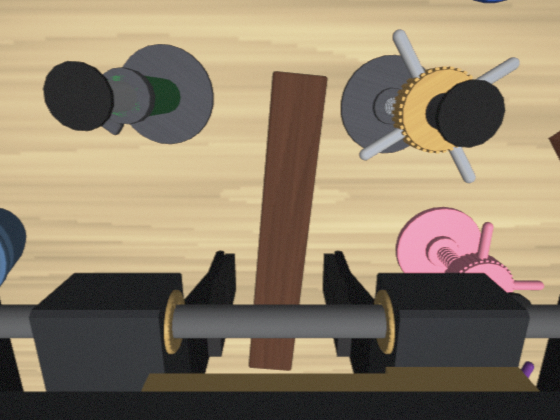

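Caps now read level: 0.2023 against 0.2024. The collar is released and the board is still on the bench, so I'm going for the board.

```bash
python3 -m pendant '[[[0,0,5.3],[0,0,0],-1],[[0,0,0],[-0.04,0,0.02],-1],[[0,0,0],[-0.04,0,0.04],-1],[[0,0,0],[0,0,0.05],-1],[[0,0,0],[0,0,0.05],-1],[[0,0,0],[0,0,0.04],-1],[[0,0,0],[0,0,0],-1],[[0,0,0],[0,0,0],-1]]'
python3 - <<'E'
from cap import *
s=monitor.get_state();print(s["position"],s["ft_force"],s["joint_positions"].round(2))
d=eyes.get_image("wrist");cv2.imwrite("pics/l_wrist.png",d["color"][:,:,::-1])
E
```

```text
time: 13.52
position: [0.4466, 0.0094, 0.0905]
tool_rot: [-3.138, 0.146, -0.002]
ft_force: [1.0, -0.4, 0.6]
grip_width: 0.999
[0.44655173 0.00941761 0.09049846] [ 0.9765251  -0.44778257  0.63253984] [ 0.45  0.02 -0.53  2.08  0.01  1.04 -1.75]
```

View pics/l_wrist.png

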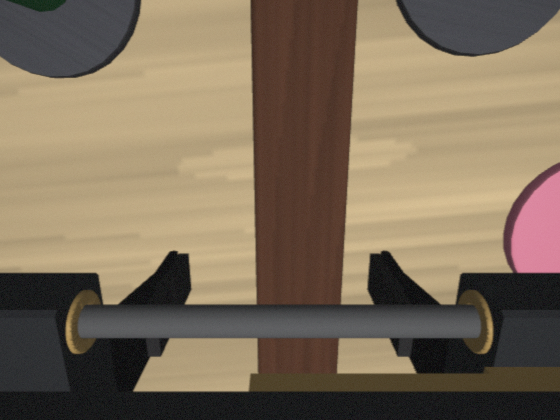

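```bash
python3 -m pendant '[[[0,0,0],[0,0.0142,0.02],-1],[[0,0,0],[0,0,0.03],-1],[[0,0,0],[0,0,0.02],-1],[[0,0,0],[0,0,0],-1],[[0,0,0],[0,0,0],-1]]'
python3 - <<'E'
from cap import *
s=monitor.get_state();print(s["position"],s["ft_force"],s["joint_positions"].round(2))
d=eyes.get_image("wrist");cv2.imwrite("pics/m_wrist.png",d["color"][:,:,::-1])
E
```

```text
time: 14.2
position: [0.4456, -0.0045, 0.0209]
tool_rot: [3.138, -0.145, 0.005]
ft_force: [1.2, 0.5, 0.6]
grip_width: 0.996
[ 0.44557558 -0.00453926  0.02094125] [1.23928907 0.54061331 0.64315479] [ 0.45  0.13 -0.52  2.14  0.08  0.89 -1.78]
```

View pics/m_wrist.png

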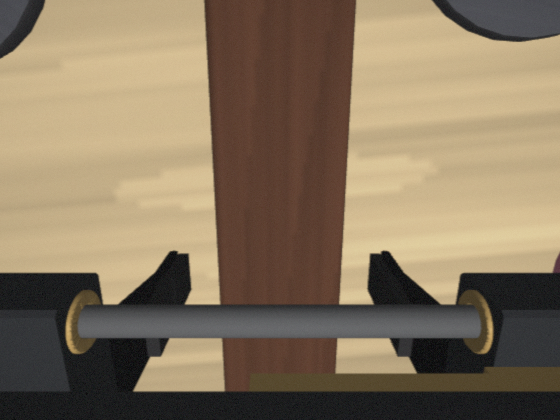

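```bash
python3 -m pendant '[[[0,0,0],[0,0,0.012],-1],[[0,0,0],[0,0,0.003],-1],[[0,0,0],[0,0,0],-1],[[0,0,0],[0,0,0],1],[[0,0,0],[0,0,0],1],[[0,0,0],[0,0,0],1],[[0,0,0],[0,0,0],1],[[0,0,0],[0,0,0],1]]' 40
```

```text
time: 15.25
position: [0.444, -0.0045, 0.0043]
tool_rot: [3.138, -0.145, 0.0]
ft_force: [0.4, -0.1, 1.0]
grip_width: 0.706
```

```bash
python3 -m pendant '[[[0,0,0],[0,0,-0.02],1],[[0,0,0],[0,-0.006,-0.04],1],[[0,0,0],[0,-0.006,-0.05],1],[[0,0,0],[0,0,-0.05],1],[[0,0,0],[0,0,-0.05],1],[[0,0,0],[0,0,-0.05],1],[[0,0,0],[0,0,0],1],[[0,0,0],[0,0,0],1]]'
python3 - <<'E'
from cap import *
s=monitor.get_state();print(s["position"],s["ft_force"],s["joint_positions"].round(2))
d=eyes.get_image("wrist");cv2.imwrite("pics/n_wrist.png",d["color"][:,:,::-1])
d=eyes.get_image("side");cv2.imwrite("pics/n_side.png",d["color"][:,:,::-1])
E
```

```text
time: 16.25
position: [0.4441, 0.0074, 0.2628]
tool_rot: [3.138, -0.145, -0.004]
ft_force: [-0.2, 0.5, -4.0]
grip_width: 0.71
[0.44410166 0.00744248 0.26277426] [-0.24594839  0.48833957 -3.96937751] [ 0.48 -0.13 -0.5   1.85 -0.06  1.41 -1.67]
```

View pics/n_side.png

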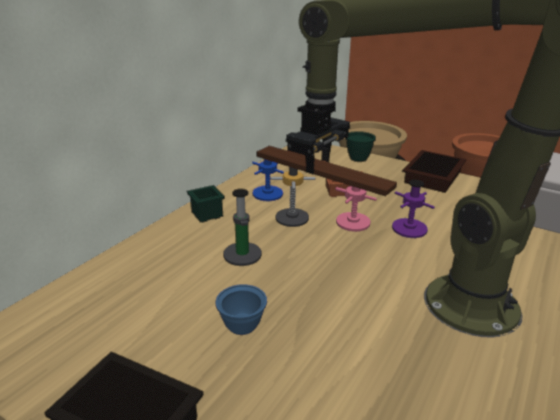

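View pics/n_wrist.png

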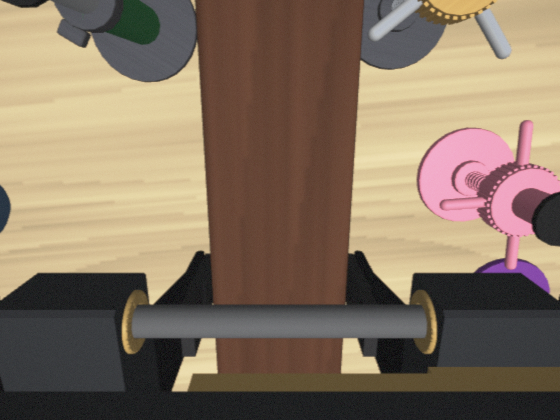

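```bash
python3 -m pendant '[[[0,0,-7],[0,0,0],1],[[0,0,-10.3],[0,0,0],1],[[0,0,-10.3],[0,0,0],1],[[0,0,-10.3],[0,0,0],1],[[0,0,-10.3],[0,0,0],1],[[0,0,-10.3],[0,0,0],1],[[0,0,-10.3],[0,0,0],1],[[0,0,-10.3],[0,0,0],1]]' && python3 -m pendant '[[[0,0,-8.6],[0,0,0],1],[[0,0,-5],[0,0,0],1],[[0,0,0],[0,0,0],1],[[0,0,0],[0,0,0],1]]'
python3 - <<'E'
from cap import *
s=monitor.get_state();print(s["position"],s["tool_rot"],s["ft_force"],s["joint_positions"].round(2))
d=eyes.get_image("wrist");cv2.imwrite("pics/o_wrist.png",d["color"][:,:,::-1])
d=eyes.get_image("top");cv2.imwrite("pics/o_top.png",d["color"][:,:,::-1])
E
```

```text
time: 17.35
position: [0.444, 0.0075, 0.2622]
tool_rot: [-2.505, -1.892, 0.004]
ft_force: [-0.2, 0.3, -3.5]
grip_width: 0.705
time: 17.85
position: [0.4445, 0.0076, 0.2633]
tool_rot: [-2.272, -2.168, 0.002]
ft_force: [-0.5, -0.7, -3.2]
grip_width: 0.704
[0.44452899 0.00758123 0.26327235] [-2.27171827e+00 -2.16798074e+00  1.86557551e-03] [-0.47270551 -0.68390658 -3.19552802] [ 0.36 -0.13 -0.4   1.85 -0.05  1.41 -0.07]
```

View pics/o_wrist.png

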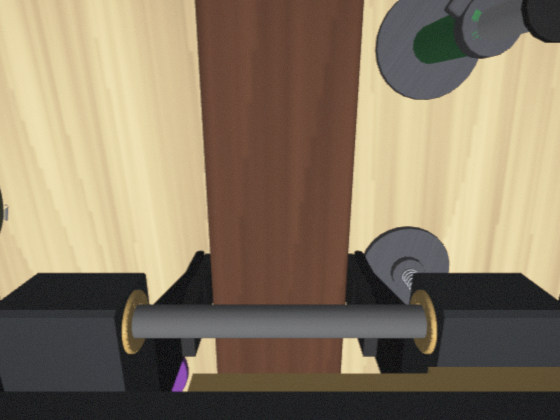

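View pics/o_top.png

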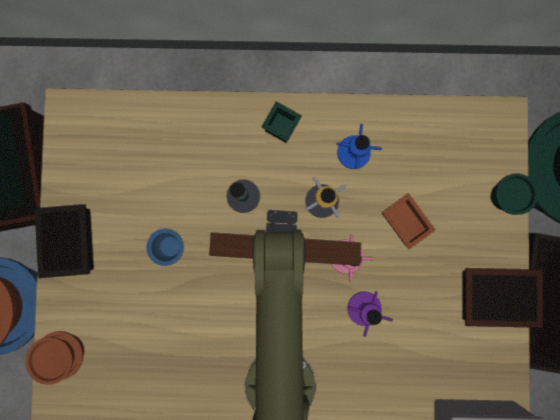

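```bash
python3 -m pendant '[[[0,0,0],[0.0044,0.0391,0],1],[[0,0,0],[0.0044,0.0391,0],1],[[0,0,0],[0.0044,0.0391,0],1],[[0,0,0],[0.0044,0.0391,0],1],[[0,0,0],[0,0,0.02],1],[[0,0,0],[0,0,0.012],1],[[0,0,0],[0,0,0],1],[[0,0,0],[0,0,0],1]]'
python3 - <<'E'
from cap import *
s=monitor.get_state();print(s["position"],s["tool_rot"],s["ft_force"],s["joint_positions"].round(2))
d=eyes.get_image("wrist");cv2.imwrite("pics/p_wrist.png",d["color"][:,:,::-1])
d=eyes.get_image("side");cv2.imwrite("pics/p_side.png",cv2.resize(d["color"][110:310,180:430],None,fx=3,fy=3,interpolation=2)[:,:,::-1])
t=eyes.get_image("top");cv2.imwrite("pics/p_top.png",cv2.resize(t["color"][120:280,200:430],None,fx=3,fy=3)[:,:,::-1])
P=cloud(t); c=t["color"].astype(int)
m=((P[...,2]>0.21)&(P[...,2]<0.27)&(c[...,0]>c[...,2]+10)).astype(np.uint8)
m[:150]=0;m[240:]=0
ys,xs=np.nonzero(m); print(len(ys),P[m>0].min(0),P[m>0].max(0))
for lo,hi in ((-0.22,-0.1),(0.1,0.24)):
    k=(m>0)&(P[...,1]>lo)&(P[...,1]<hi); q=P[k]; print(k.sum(),np.median(q,0).round(4),np.percentile(q[:,0],[2,98]).round(4),q[:,1].min().round(3),q[:,1].max().round(3))
E
```

```text
time: 18.95
position: [0.6021, 0.0179, 0.2331]
tool_rot: [2.271, 2.169, 0.001]
ft_force: [0.6, 0.5, -1.9]
grip_width: 0.707
[0.60210614 0.01790583 0.23312089] [2.27082220e+00 2.16934058e+00 1.02363529e-03] [ 0.57238134  0.45065297 -1.88915195] [ 0.3   0.24 -0.44  1.55  0.1   1.37 -0.2 ]
2241 [ 0.56166264 -0.1960936   0.2313517 ] [0.64001464 0.20499196 0.25462346]
801 [ 0.5939 -0.1475  0.2466] [0.5641 0.6239] -0.196 -0.1
869 [0.6075 0.1519 0.2469] [0.5778 0.6375] 0.1 0.205
```

View pics/p_side.png

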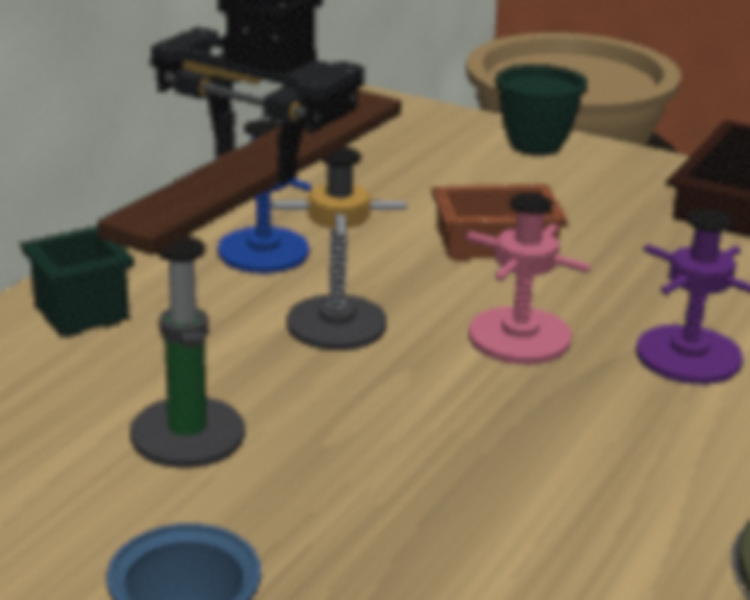

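View pics/p_top.png

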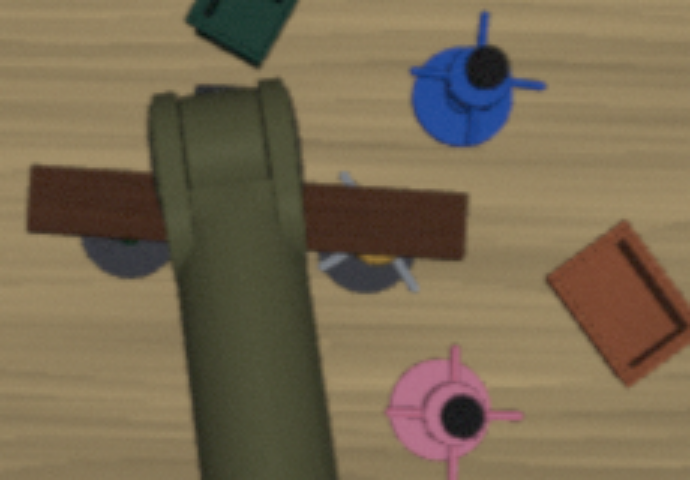

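```bash
python3 -m pendant '[[[0,0,0],[0,0,0.01],1],[[0,0,0],[0,0,0.008],1],[[0,0,0],[0,0,0.004],1],[[0,0,0],[0,0,0.002],1],[[0,0,0],[0,0,0],1],[[0,0,0],[0,0,0],1]]'
python3 -m pendant '[[[0,0,0],[0,0,0.001],1],[[0,0,0],[0,0,0.001],1],[[0,0,0],[0,0,0],1],[[0,0,0],[0,0,0],1]]'
```

```text
time: 19.85
position: [0.6022, 0.018, 0.2085]
tool_rot: [2.271, 2.17, 0.001]
ft_force: [0.4, 0.1, -2.4]
grip_width: 0.714
time: 20.35
position: [0.6021, 0.018, 0.2066]
tool_rot: [2.271, 2.17, 0.0]
ft_force: [-0.4, 0.1, 0.6]
grip_width: 0.708
```

```bash
python3 -m pendant '[[[0,0,0],[0,0,0.0005],1],[[0,0,0],[0,0,0],1],[[0,0,0],[0,0,0],1]]'
python3 - <<'E'
from cap import *
d=eyes.get_image("side");cv2.imwrite("pics/q_side.png",cv2.resize(d["color"][110:310,180:430],None,fx=3,fy=3,interpolation=2)[:,:,::-1])
t=eyes.get_image("top"); P=cloud(t); c=t["color"].astype(int)
m=((P[...,2]>0.19)&(P[...,2]<0.25)&(c[...,0]>c[...,2]+10)).astype(np.uint8); m[:150]=0;m[240:]=0
for lo,hi in ((-0.22,-0.1),(0.1,0.24)):
    k=(m>0)&(P[...,1]>lo)&(P[...,1]<hi); q=P[k]; print(k.sum(),np.median(q,0).round(4),np.percentile(q[:,0],[2,98]).round(4),q[:,1].min().round(3),q[:,1].max().round(3))
E
```

```text
time: 20.72
position: [0.6022, 0.0179, 0.2066]
tool_rot: [2.271, 2.17, 0.0]
ft_force: [-2.6, -1.1, 4.6]
grip_width: 0.708
769 [ 0.5939 -0.1475  0.2199] [0.5636 0.6241] -0.196 -0.1
827 [0.6073 0.1522 0.22  ] [0.5774 0.638 ] 0.1 0.205
```

View pics/q_side.png

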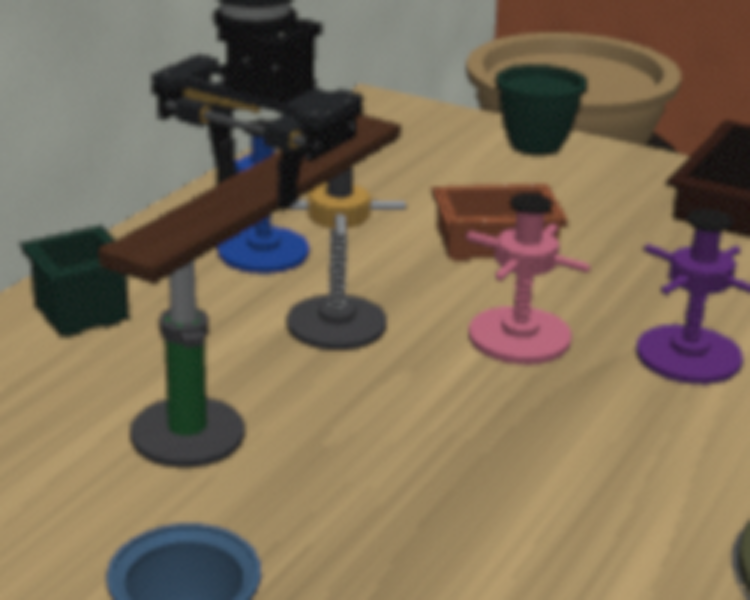

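```bash
python3 -m pendant '[[[0,0,0],[0,0,0],0.2],[[0,0,0],[0,0,0],-0.2],[[0,0,0],[0,0,0],-0.6],[[0,0,0],[0,0,0],-1],[[0,0,0],[0,0,0],-1],[[0,0,0],[0,0,0],-1]]'
python3 -c "
from bench import monitor,eyes
s=monitor.get_state();print(s['ft_force'],s['grip_width'])
import cv2;cv2.imwrite('pics/r_wrist.png',eyes.get_image('wrist')['color'][:,:,::-1])"
```

```text
time: 21.58
position: [0.602, 0.018, 0.2055]
tool_rot: [-2.271, -2.17, 0.0]
ft_force: [-0.7, 0.5, -0.0]
grip_width: 0.979
[-0.73790123  0.48228597 -0.02518336] 0.9791717384351359
```

View pics/r_wrist.png

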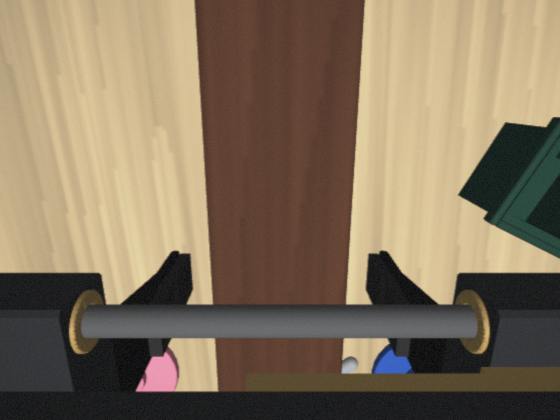

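Released, with a clear gap on both sides of the board. I'm rising straight up, then backing toward the base to get a clear view.

```bash
python3 -m pendant '[[[0,0,0],[0,0,-0.01],-1],[[0,0,0],[0,0,-0.03],-1],[[0,0,0],[0,0,-0.05],-1],[[0,0,0],[0,0,-0.05],-1],[[0,0,0],[0,-0.05,0],-1],[[0,0,0],[0,-0.05,0],-1],[[0,0,0],[0,-0.05,0],-1],[[0,0,0],[0,0,0],-1]]'
python3 - <<'E'
from cap import *
d=eyes.get_image("side");cv2.imwrite("pics/s_side.png",cv2.resize(d["color"][110:310,180:430],None,fx=3,fy=3,interpolation=2)[:,:,::-1])
t=eyes.get_image("top"); P=cloud(t); c=t["color"].astype(int);cv2.imwrite("pics/s_top.png",cv2.resize(t["color"][90:340,140:440],None,fx=2.6,fy=2.4)[:,:,::-1])
m=((P[...,2]>0.19)&(P[...,2]<0.25)&(c[...,0]>c[...,2]+10)).astype(np.uint8); m[:150]=0;m[240:]=0
q=P[m>0]; A=np.c_[q[:,:2],np.ones(len(q))]; print("plane",np.linalg.lstsq(A,q[:,2],rcond=None)[0])
for lo,hi in ((-0.22,-0.1),(0.1,0.24)):
    k=(m>0)&(P[...,1]>lo)&(P[...,1]<hi); q=P[k]; print(k.sum(),np.median(q,0).round(4),np.percentile(q[:,0],[2,98]).round(4),q[:,1].min().round(3),q[:,1].max().round(3))
s=monitor.get_state();print(s["position"],s["ft_force"])
E
```

```text
time: 22.62
position: [0.45, 0.0253, 0.3475]
tool_rot: [2.268, 2.168, 0.001]
ft_force: [0.9, -0.5, -0.6]
grip_width: 0.998
plane [ 1.07007319e-02 -1.30417869e-04  2.13370224e-01]
769 [ 0.5939 -0.148   0.2199] [0.5636 0.6242] -0.196 -0.1
828 [0.6073 0.1522 0.22  ] [0.5774 0.6379] 0.1 0.205
[0.45252082 0.0248175  0.34685647] [ 1.42588384 -0.0518007   0.07777077]
```

View pics/s_side.png

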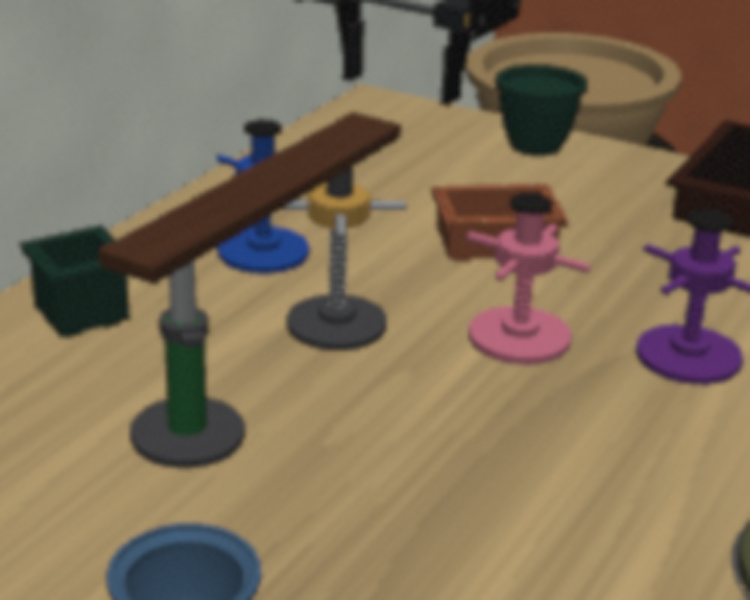

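View pics/s_top.png

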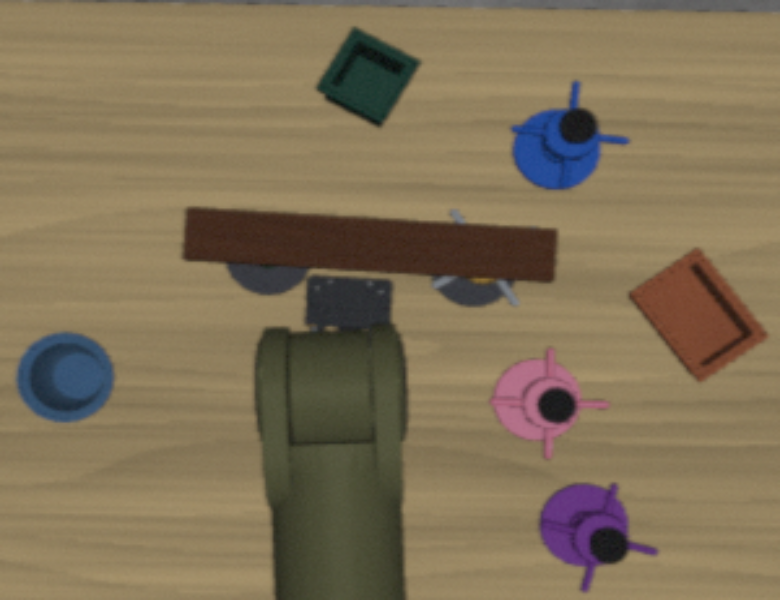

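The board lies flat on both caps, overhanging at each end (top crop (185,235) to (557,255)), and the pots look unmoved. I'll let the arm settle and hand in.

```bash
python3 -m pendant '[[[0,0,0],[0,0,0],-1],[[0,0,0],[0,0,0],-1],[[0,0,0],[0,0,0],-1],[[0,0,0],[0,0,0],-1]]'; python3 -c "
from bench import order
print(order.close_job())"
```

```text
time: 23.22
position: [0.4524, 0.0248, 0.3455]
tool_rot: [-2.271, -2.17, 0.0]
ft_force: [-0.3, -0.2, 0.4]
grip_width: 0.997
the job is handed in; nothing more can be done
None
```

I levelled the two caps, laid the board across them, and handed the job in at about 23 s; no verdict was reported.

- **Collar:** I pushed the spokes round about 550° counter-clockwise with the closed gripper, in two goes with a measurement between them. I then let go. The wrist camera read the jack cap at 0.2024 m and the green stand's cap at 0.2023 m, with the board still on the bench.
- **Board:** I gripped it near its middle, lifted and turned it, then lowered it onto both caps and released it. After release its top was at 0.2199 m over the jack end and 0.2200 m over the other. The fitted tilt was about 0.011 rad across the width (limit 0.03), mostly measurement noise, and almost none along the length.
- **Centring:** The board's centre line runs within about 1–2 mm of both caps, and each end overhangs its cap's centre by about 72–75 mm.
- **Rest of the scene:** The pots looked unmoved in the last top picture, though I did not re-measure them. The gripper is about 0.14 m above the board and clear of it, with no contact force.

**Disagreements:** The top and wrist cameras differed by up to 2.5 mm on the stands' positions, which is about the stated calibration error. No check failed.

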